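Brace the jar in the clamp and twist off its cap

TASK

Push the red sliding jaw of the jar clamp fully home, so that the blue jar is squared up and held firmly against the aluminium angle. Then twist the tight cap counter-clockwise, stop turning as soon as its lugs come free, and lift it straight up, leaving the jar standing braced in the clamp; do not disturb the drill, the wrench or the bit case. Finish while still holding the cap level in the gripper, directly over the jar's mouth and about 2 cm above the rim: do not put it down or let go.

Things in the scene. Friction and masses are not known exactly. Their poses are not given: they have to be found in the camera images.
- clamp: Jar clamp, fixed to the bench: plywood plate 110 mm (x) by 260 mm (y, -85 to +175), 10 mm thick. Origin under the plate, right below the centre of a jar clamped home. The fixed aluminium angle (84 mm wide, top 62 mm above the bench) has its gripping face at y = -33 mm, looking to +y. The red jaw slides from the +y side towards it, along the clamp's -y.
- tab (a point): On the sliding red jaw: centre of the top edge of its push tab's outer (+y) face, 95 mm above the bench. The tab is an upright plate 50 mm wide (clamp x), 14 mm thick, 84 mm tall: push its outer face towards the clamp's -y, or pinch it. The jaw's gripping face, 60 mm wide and 49 mm tall, lies 90 mm ahead of this point (-y).
- jaw (a joint): Travel of the jaw in m: starts open (0 to 0.012), grows as it is pushed towards the angle; home at about 0.045 (0.044 counts), with the jar pinched between jaw and angle. It slides with 8 N of stiff friction and stays where it is left; about 12 N move it with the jar in front of it, and beyond that the jar stops it.
- jar: Square blue glass jar, 66 x 66 mm, 0.45 kg, standing loose on the clamp's plate between angle and jaw, up to 7 degrees askew; it squares up with the clamp as the jaw closes. Not braced, it turns along with the cap. Origin at the centre of its underside (10 mm above the bench), z up. Shoulder at 66 mm above the origin, then a round neck 40 mm across.
- rim (a point): Centre of the jar's mouth at rim height, 92 mm above the jar's underside. While closed the cap hides it.
- cap: White metal twist-off cap, 61 mm across, 24 mm high, 40 g, red stripe on top along its +x. Origin on its axis at the lower edge, 78 mm above the jar's underside when closed; z up. At its stop its x is parallel to the jar's x; it starts 0.03 to 0.15 rad counter-clockwise (from above) of that. A sprung seal pushes it up with 8 N: tight, 0.2 to 0.3 Nm to turn.
- cap_top (a point): Centre of the cap's top. Grip the cap across its diameter from above, fingertips no lower than its lower edge (24 mm below). Turning counter-clockwise it does not rise; at 0.9 rad from its stop the three lugs inside are free, 1.0 to 1.2 rad is right for lifting straight up, more than 1.4 rad is overturned. The lugs clear the neck after 9 mm of lift.
- drill: Green and black cordless drill lying on its side, about 230 x 190 mm, 66 mm high; origin under its middle. Leave alone.
- wrench: Chrome adjustable wrench lying flat, 220 mm long along its x, 12 mm thick; origin under its middle. Leave alone.
- bit_case: Yellow steel drill bit case, 90 x 130 x 40 mm; origin under its centre. Leave alone.
Mind the look-alikes: they are no part of the job. What is meant by the cap is not pink or turquoise, and is the smaller of those in its own colour.

How it is judged:
By the outcome, as a careful person would: the job done as asked, in the order asked, and still so for the second after the job is handed in, while the arm keeps its last pose, push and grip.
It also fails if it takes over 54 s, if anything falls off the work surface, if the arm or the gripper's body presses on something with over 40 N, if the wrist force passes 120 N, or if a joint passes its speed limit or range.

ROBOT

A 7-joint arm with a two-finger parallel gripper is mounted at the origin on the work surface. World frame = base frame: x ahead of the robot, y to its left, z up, the work surface at z = 0. Lengths are in mm, angles in rad, forces in N, time in s.
With the tool pointing down it reaches from about 425 to 875 mm from the base axis. Payload 8.4 kg.
Tool frame: the origin (TCP) lies at the very end of the fingers, on their centre line; the grasp point (between the pads) lies 19 mm behind it; z points along the fingers, y is the line along which they close (so a half turn about z gives the same grasp; the last joint's range is limited). The gripper opens to 87 mm and grips with 3 to 60 N. Pads are 19 mm wide; open, the fingers measure 117 mm over their backs; the gripper's body (75 mm by 190 mm) begins 51 mm behind the grasp point.
Start: joints at [-1.367, 0.333, 0.04, 1.465, -0.013, 1.343, -0.059], TCP at [193.827, 620.399, 222.546] pointing down, gripper open.
Joint ranges: [-2.58, 2.58], [-0.38, 2.09], [-1.3, 1.39], [0.25, 2.4], [-1.5, 4.64], [0.08, 2.09], [-2.65, 2.65]. Speed limits (rad/s): [2.22, 2.22, 2.79, 2.79, 3.14, 3.14, 3.14].

INTERFACE

Orientations are given as a unit quaternion [w, x, y, z].
In Python, from rig import * gives the robot as it stands. Calls block until the motion is done:
- reach(position, orientation): joint-space move of the TCP to a pose.
- move_straight(position, orientation=None, velocity=150): straight line of the TCP; orientation=None keeps the orientation; velocity is the mean speed in mm/s.
- move_j(angles): joint-space move.
- set_gripper(opening, f_grip=None): finger opening in mm; f_grip is the grip in N (None keeps the last); returns when the fingers have stopped.
- dwell(seconds).
- inverse_kinematics(position, orientation): joint angles nearest the present ones, or None.
- snapshot(name): name is "side" or "top"; returns the picture (480x640x3 uint8, red, green, blue); there is no depth.
- camera_model(name): a dict with "K" (3x3 intrinsics, pixels), "camera_from_world" (4x4, takes a point from world to camera coordinates). Camera axes: x right, y down, z forward; pixel columns grow to the right and rows downward; lengths in mm; the calibration is good to about 2 mm. A picture is of the moment at which its call begins. camera_model takes no time and is no camera call.
A pose or a line that the arm cannot do raises MotionError and nothing moves.
- close_job(): hands the job in; it is judged then, once.
Readings, each from a call of its own:
- get_t(): time.
- get_joints(): joint angles.
- get_qvel(): joint speeds.
- get_effort(): joint torques, N m.
- get_tool_pos(): TCP position.
- get_eef_rot(): TCP orientation.
- get_wrist_force(): force on the tool from outside, world axes, zero at the start.
- get_torque(): the same for the moment, N m.
- get_grip_width(): finger opening in mm.
- get_grip_force(): force on a finger pad.
Only numpy, scipy, OpenCV 4.12 (cv2) and the standard library are available. Lean on these libraries where they do the work, as an engineer would, in place of code of your own. Each camera call takes 0.05 s, during which the arm holds its last target. There are 200 camera calls.

## Working session

There is one attempt and no reset: what is moved stays moved. The work goes in short steps, each a Python script; the robot and the scene stay as the last script left them, time stands still between calls to the robot, and variables do not carry over. Pictures are saved under pics/ and viewed, at most 10 in all, crops included, and the job is handed in when it is done.

```bash
mkdir -p pics
python3 - <<'E'
from rig import *
import cv2,numpy as np
for n in("top","side"):
    im=snapshot(n); cv2.imwrite(f"pics/{n}0.png",im[:,:,::-1]); c=camera_model(n); print(n,np.round(c["K"],1).tolist(),np.round(c["camera_from_world"],3).tolist())
print(get_t(),get_tool_pos(),get_eef_rot(),get_wrist_force())
E
```

```text
top [[450.4, 0.0, 325.1], [0.0, 450.4, 234.1], [0.0, 0.0, 1.0]] [[-0.021, -1.0, 0.009, 3.719], [-0.994, 0.02, -0.11, 620.797], [0.11, -0.012, -0.994, 1112.44], [0.0, 0.0, 0.0, 1.0]]
side [[463.9, 0.0, 322.2], [0.0, 463.9, 235.0], [0.0, 0.0, 1.0]] [[0.938, -0.346, 0.008, -568.505], [-0.256, -0.709, -0.657, 229.143], [0.233, 0.614, -0.754, 1008.943], [0.0, 0.0, 0.0, 1.0]]
0.1 [193.72842328 620.01352047 221.7449263 ] [-5.60861452e-05  1.50831715e-01  9.88559186e-01 -7.25971599e-04] [-1.04868093 -0.03816575 -0.38297596]
```

View pics/top0.png

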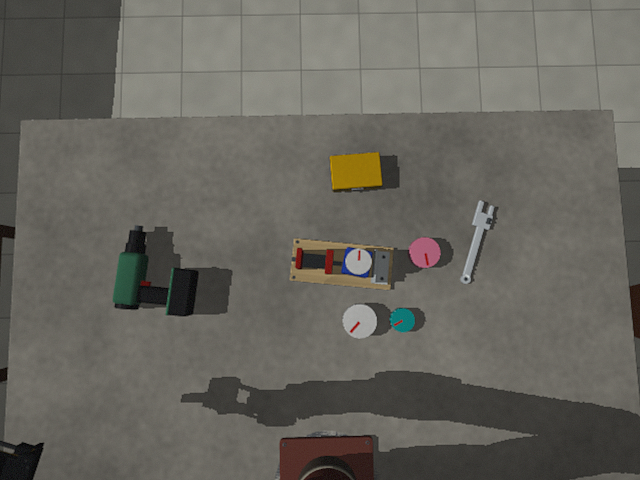

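View pics/side0.png

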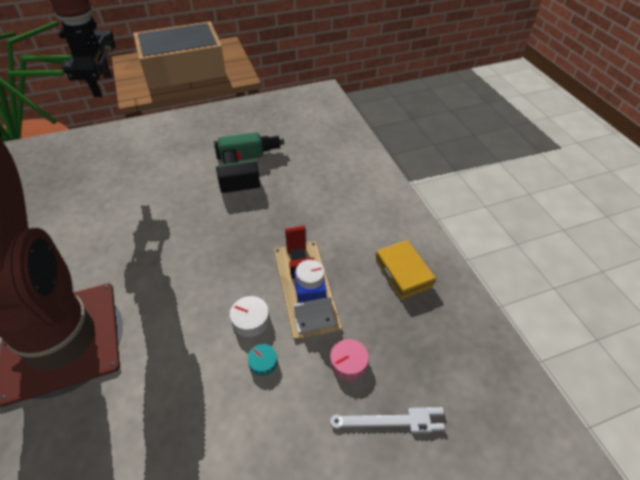

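The top view shows the clamp at about (342,264), with its red tab at (299,259) and the angle at (382,266). The candidates for the cap are white on the jar (358,262), large white (360,321), turquoise (402,320) and pink (425,252). The one on the jar fits, being white and the smaller of the two whites. I'll measure it and confirm with an enlarged crop.

```bash
cat > h.py <<'E'
from rig import *
import cv2,numpy as np
from scipy.spatial.transform import Rotation as R
def ray(n,px,z):
    c=camera_model(n);T=np.array(c["camera_from_world"]);K=np.array(c["K"])
    o=-T[:3,:3].T@T[:3,3]; d=T[:3,:3].T@np.linalg.solve(K,[px[0],px[1],1]); return o+d*(z-o[2])/d[2]
def proj(n,P):
    c=camera_model(n);T=np.array(c["camera_from_world"]);q=np.array(c["K"])@(T[:3,:3]@P+T[:3,3]);return q[:2]/q[2]
def blobs(im,name,box,amin=15):
    h=cv2.cvtColor(im,cv2.COLOR_RGB2HSV);H,S,V=[h[:,:,i].astype(int) for i in range(3)]
    m={"white":(S<40)&(V>165),"red":((H<6)|(H>174))&(S>150)&(V>60),"wood":(H>8)&(H<28)&(S>60)&(V>100),"blue":(H>105)&(H<130)&(S>120)&(V>50)}[name]
    k=np.zeros_like(m);x0,y0,x1,y1=box;k[y0:y1,x0:x1]=1
    cs=cv2.findContours((m&k).astype(np.uint8),cv2.RETR_EXTERNAL,cv2.CHAIN_APPROX_NONE)[0]
    return [c for c in cs if cv2.contourArea(c)>=amin]
def down(yaw): # tool y axis at angle yaw (world) , pointing down
    y=np.array([np.cos(yaw),np.sin(yaw),0]);z=np.array([0,0,-1.]);x=np.cross(y,z)
    q=R.from_matrix(np.c_[x,y,z]).as_quat();return [q[3],q[0],q[1],q[2]]
E
python3 - <<'E'
from h import *
t=cv2.imread("pics/top0.png")[:,:,::-1].copy();s=cv2.imread("pics/side0.png")[:,:,::-1].copy()
for n,im,box in(("top",t,(280,225,400,345)),("side",s,(220,220,345,345))):
  for col,z in(("white",112),("red",95),("wood",10),("blue",76)):
    for c in blobs(im,col,box):
      W=np.array([ray(n,p,z)[:2] for p in c[:,0]],np.float32)
      r=cv2.minAreaRect(W);print(n,col,c[:,0].mean(0).round(1),"rect",np.round(r[0],1),np.round(r[1],1),round(r[2],1))
a=cv2.resize(t[225:345,280:440],None,fx=5,fy=5,interpolation=cv2.INTER_CUBIC)[:,:,::-1]
cv2.imwrite("pics/crop.png",a)
E
```

```text
top white [360.6 319.5] rect [408.7 -82.9] [74.5 71. ] 88.8
top white [358.4 261.4] rect [548.  -84.6] [56.7 54.2] 88.8
top red [328.7 261.3] rect [548.1 -15.4] [17.5 56.1] 83.9
top red [298.3 258. ] rect [558.   56.9] [11.9 48.1] 82.8
top wood [336.4 278.6] rect [515.2 -46.1] [260.6  49.3] 82.8
top wood [338.  245.9] rect [589.  -54.1] [261.8  46.8] 88.8
top blue [351.2 265.8] rect [546.3 -83.3] [65.2 64.4] 78.5
side white [248.4 311.7] rect [ 396.3 -139.7] [75.4 76.8] 22.8
side white [309.8 270.5] rect [545.7 -85. ] [58.4 57.3] 20.1
side red [296.6 261.4] rect [529.2 -37.3] [39.5 15.7] 23.4
side red [295.1 238.1] rect [549.6  26.2] [72.9 43.3] 76.6
side wood [327.  329.5] rect [ 551.4 -178.4] [ 9.2 31.7] 82.6
side wood [332.3 301.9] rect [ 586.6 -111.2] [153.3  12.3] 82.9
side wood [288.1 292.2] rect [505.4 -46.5] [261.9  35.8] 82.4
side wood [313.4 251.5] rect [594.6  38.6] [72.5 30.8] 84.6
side blue [309.4 291. ] rect [ 536.8 -109.9] [55.2 61.4] 71.9
```

View pics/crop.png

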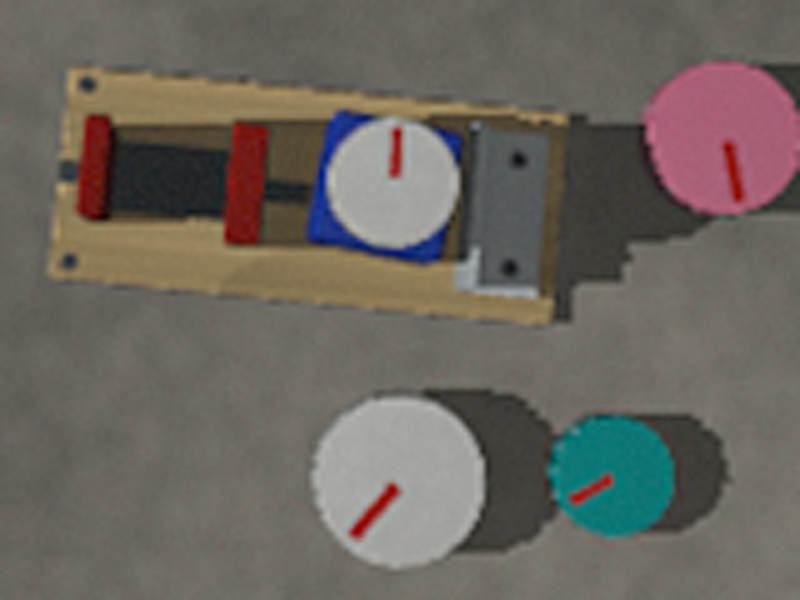

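The crop confirms it. The cap on the jar has a red stripe pointing up and measures about 57 mm at contour level (61 nominal), against about 75 mm for the loose white one. Next I'll fix the clamp frame and check reachability.

Run:
```python
from h import *
t=cv2.imread("pics/top0.png")[:,:,::-1].copy()
c=np.vstack(blobs(t,"wood",(280,225,400,300)))
W=np.array([ray("top",p,10)[:2] for p in c[:,0]],np.float32);r=cv2.minAreaRect(W);print(r)
tab=max((c for c in blobs(t,"red",(280,225,350,300))),key=lambda c:-c[:,0,0].mean())
yaw=np.deg2rad(-7.1);ey=np.array([-np.sin(yaw),np.cos(yaw)]);ex=np.array([np.cos(yaw),np.sin(yaw)])
o=np.array(r[0])-45*ey; print("origin",o)
T=np.array([ray("top",p,95)[:2] for p in tab[:,0]])
print("tab y",((T-o)@ey).min(),((T-o)@ey).max(),"x",((T-o)@ex).min(),((T-o)@ex).max())
cap=np.array([545.7+548,-84.6-85])/2;print("cap rel",(cap-o)@ex,(cap-o)@ey)
p=o+(123+45+30)*ey
for d in(0,np.pi): print(inverse_kinematics([*p,200],down(yaw+d)),inverse_kinematics([*p,50],down(yaw+d)))
for d in np.deg2rad([-120,-90,-60,-30,0,30,60,90,120,150]):
  q=inverse_kinematics([*o,91],down(yaw+d));print(round(np.rad2deg(d)),None if q is None else np.round(q,2))
```

```text
((546.3953857421875, -49.57969665527344), (260.67620849609375, 110.58773803710938), 83.3642578125)
origin [540.83331929 -94.23463386]
tab y 146.12818614741263 158.03751183908918 x -25.677503419790476 22.436913458448604
cap rel 4.804409752101751 10.105959122625634
[-0.82582016  0.21695108  0.66310439  1.71259077 -0.13962937  1.25986826
 -0.25513571] [-0.76383427  0.38182218  0.61269599  1.86531536 -0.26184969  0.97510115
 -0.16049501]
[ 0.62460593  0.38289801 -1.09418797  1.64371301  0.34887419  1.32995314
  2.49284482] [ 0.59919797  0.59088374 -1.0942762   1.79833754  0.58254698  1.11933365
  2.32233254]
-120 [-0.88  0.5   1.23  1.91 -0.52  1.11 -1.66]
-90 [-0.7   0.35  0.94  1.9  -0.32  1.05 -1.32]
-60 [-0.71  0.35  0.96  1.9  -0.33  1.05 -0.79]
-30 [-0.71  0.35  0.96  1.9  -0.33  1.06 -0.26]
0 [-0.72  0.35  0.97  1.9  -0.33  1.06  0.27]
30 [-0.72  0.36  0.97  1.9  -0.34  1.06  0.79]
60 [-0.71  0.35  0.96  1.9  -0.33  1.06  1.31]
90 [-0.67  0.33  0.91  1.9  -0.3   1.05  1.81]
120 [-0.66  0.33  0.89  1.9  -0.29  1.05  2.33]
150 [ 0.99  0.46 -1.09  1.83  0.45  1.13  2.24]
```

The tab's outer face is about 35 mm from home, consistent with the stated travel. Pushing with the fingers closed and watching the force.

```bash
cat >> h.py <<'E'
yaw=np.deg2rad(-6.9);ey=np.array([-np.sin(yaw),np.cos(yaw)]);ex=np.array([np.cos(yaw),np.sin(yaw)]);o=np.array([540.8,-94.2])
def cl(x,y,z): return [*(o+x*ex+y*ey),z]
E
python3 - <<'E'
from h import *
set_gripper(0)
q=down(yaw)
reach(cl(0,200,180),q); move_straight(cl(0,200,50),q,200)
f0=np.array(get_wrist_force());print(get_t(),f0)
y=180;move_straight(cl(0,y,50),q,150)
while y>115:
    y-=2.5 if y>140 else 1
    move_straight(cl(0,y,50),q,60 if y>140 else 30)
    f=np.array(get_wrist_force())-f0; print(y,np.round([f[:2]@ex,f[:2]@ey,f[2]],1),round(((np.array(get_tool_pos())[:2])-o)@ey,1))
    if f[:2]@ey>25: break
print(get_t())
s=snapshot("top");cv2.imwrite("pics/top1.png",s[:,:,::-1]);s=snapshot("side");cv2.imwrite("pics/side1.png",s[:,:,::-1])
E
```

```text
4.7 [-0.7970088   0.0207222   1.14575533]
177.5 [ 1.1  0.3 -1.8] 178.0
175.0 [ 1.3  0.9 -1.5] 175.0
172.5 [ 1.3  0.1 -2.6] 172.3
170.0 [ 0.8 -0.9 -1.5] 169.9
167.5 [ 0.6  5.4 -2.2] 168.7
165.0 [ 2.3  5.3 -2.6] 166.5
162.5 [ 1.3  5.6 -3.2] 164.1
160.0 [ 1.5  6.8 -2.5] 161.6
157.5 [ 1.6  7.1 -3. ] 159.1
155.0 [ 1.   7.  -3.4] 156.6
152.5 [ 2.5  7.  -2.8] 154.1
150.0 [ 1.1  6.6 -3.3] 151.6
147.5 [ 2.   7.1 -2.8] 149.1
145.0 [ 1.4  6.  -2.7] 146.6
142.5 [ 2.2  7.2 -3.8] 144.5
140.0 [ 1.9  8.5 -3.5] 142.2
139.0 [ 1.8  9.6 -4.8] 141.4
138.0 [ 1.6  8.3 -4.5] 140.5
137.0 [ 2.   9.2 -4.8] 139.6
136.0 [ 2.   9.  -2.8] 138.5
135.0 [ 2.2  9.6 -4.4] 137.5
134.0 [ 0.8  9.4 -4.2] 136.5
133.0 [ 2.1  9.2 -4. ] 135.7
132.0 [ 2.3  9.5 -3.6] 134.8
131.0 [ 2.5 10.7 -3. ] 133.8
130.0 [ 2.3 10.9 -3.4] 132.8
129.0 [ 2.5 12.8 -4.6] 132.8
128.0 [ 2.9 15.7 -4.8] 132.9
127.0 [ 1.9 19.7 -5.8] 132.8
126.0 [ 3.1 22.5 -4.8] 132.8
125.0 [ 2.5 25.3 -6.3] 132.8
12.7333
```

The jaw stopped dead with the tab face at about 123 mm, which is home. Backing off and re-measuring.

Run:
```python
from h import *
q=down(yaw)
move_straight(cl(0,165,50),q,150); move_straight(cl(0,190,200),q,300);set_gripper(87,40)
I={}
for n in("top","side"):
    I[n]=snapshot(n);cv2.imwrite(f"pics/{n}2.png",I[n][:,:,::-1])
for n,box in(("top",(280,225,400,345)),("side",(220,220,345,345))):
  for col,z in(("white",112),("red",95),("red",112),("blue",76)):
    for c in blobs(I[n],col,box,6):
      W=np.array([ray(n,p,z)[:2] for p in c[:,0]],np.float32)
      r=cv2.minAreaRect(W);m=np.array(r[0])-o;print(n,col,z,c[:,0].mean(0).round(1),"cl",np.round([m@ex,m@ey],1),np.round(r[0],1),np.round(r[1],1),round(r[2],1))
a=np.vstack([cv2.resize(I["top"][225:300,280:405],(600,300)),cv2.resize(I["side"][215:345,220:350],(300,300)).repeat(2,1)])
cv2.imwrite("pics/crop2.png",cv2.resize(I["top"][225:300,280:405],(750,450),interpolation=cv2.INTER_CUBIC)[:,:,::-1])
print(get_t())
```

```text
top white 112 [359.2 320.5] cl [-133.6   -4.7] [407.6 -82.8] [74.6 73.3] 88.7
top white 112 [373.2 260.5] cl [  9.4 -26.7] [ 546.9 -121.8] [ 6.7 35.5] 83.4
top white 112 [359.  258.5] cl [11.1 10.5] [553.1 -85.1] [38.4 52. ] 83.0
top red 95 [354.2 327. ] cl [-149.5    3.4] [392.8 -72.8] [ 4.3 28.2] 47.4
top red 95 [343.1 263.1] cl [-1.4 44.4] [544.7 -49.9] [17.8 55.9] 84.9
top red 95 [313.6 259.7] cl [ -1.2 115.4] [553.5  20.5] [12.  45.5] 88.9
top red 112 [354.2 327. ] cl [-148.1    4.8] [394.4 -71.6] [ 4.2 27.8] 47.4
top red 112 [343.1 263.1] cl [-2.3 45.2] [543.9 -49.1] [17.5 55. ] 84.9
top red 112 [313.6 259.7] cl [ -2.1 115.1] [552.6  20.3] [11.8 44.8] 88.9
top blue 76 [372.9 250.4] cl [ 37.3 -26.5] [ 574.7 -125. ] [13.8  7. ] 43.4
top blue 76 [355.8 265.4] cl [7.6 1.4] [548.5 -93.7] [64.3 65.3] 84.9
side white 112 [297.5 327. ] cl [ -49.2 -119.4] [ 477.6 -206.8] [18.3  4.2] 81.8
side white 112 [248.6 311.5] cl [-137.4  -61.7] [ 397.  -138.9] [76.7 77.3] 24.9
side white 112 [314.5 283.2] cl [  6.2 -26.2] [ 543.8 -120.9] [ 9.  32.5] 83.8
side white 112 [313.2 270.6] cl [10.6  9.7] [552.5 -85.8] [38.8 53.8] 78.8
side red 95 [294.3 275.4] cl [-30.3  15.9] [512.6 -74.8] [17.2  6.1] 49.6
side red 95 [298.2 249.6] cl [-5.9 83.9] [545.  -10.2] [70.2 43.2] 76.4
side red 112 [294.3 275.4] cl [-32.1   3.6] [509.4 -86.8] [16.8  6. ] 49.6
side red 112 [298.2 249.6] cl [-8.2 70.2] [541.1 -23.6] [68.8 42.3] 76.4
side blue 76 [309.7 291.3] cl [  2.9 -11.9] [ 542.3 -106.4] [61.2 69.5] 71.9
15.525
```

View pics/crop2.png

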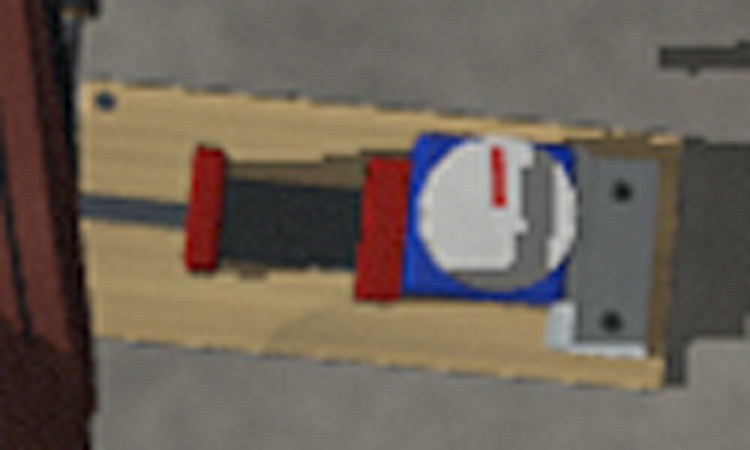

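The jar now sits square between jaw and angle. The gripper's shadow splits the cap, which is centred at about (363,260), and the stripe points up. I'll combine the white pieces to get the centre and the stripe angle.

Run:
```python
from h import *
for n,b,box in(("top","pics/top2.png",(345,240,378,276)),("side","pics/side2.png",(292,255,330,290))):
    im=cv2.imread(b)[:,:,::-1].copy()
    c=np.vstack(blobs(im,"white",box,6)); W=np.array([ray(n,p,112)[:2] for p in c[:,0]],np.float32)
    C,r=cv2.minEnclosingCircle(W);m=np.array(C)-o;print(n,C,r,"cl",m@ex,m@ey)
    x0,y0,x1,y1=box;s=im[y0:y1,x0:x1].astype(int);k=(s[:,:,0]>120)&(s[:,:,0]-s[:,:,1]>60)&(s[:,:,0]-s[:,:,2]>60)
    v,u=np.nonzero(k);P=np.array([ray(n,(a+x0,d+y0),112)[:2] for a,d in zip(u,v)])
    near=np.linalg.norm(P-np.array(C),axis=1)<30;P=P[near];g=P.mean(0)-np.array(C)
    e=np.linalg.svd(P-P.mean(0))[2][0];e*=np.sign(e@g)
    print(len(P),"stripe ang rel clamp: centroid",np.arctan2(g[1],g[0])-yaw,"pca",np.arctan2(e[1],e[0])-yaw)
```

```text
top (548.9371337890625, -95.25540924072266) 30.413801193237305 cl 8.204992841211306 -0.0701957418750273
19 stripe ang rel clamp: centroid 0.09614285121669813 pca 0.1066819113763241
side (548.3379516601562, -95.73961639404297) 30.222883224487305 cl 7.668321500327735 -0.6228797952015354
11 stripe ang rel clamp: centroid 0.17459482418899855 pca 0.11952413329409421
```

Both views agree: cap at (548.6, -95.5), about 0.105 rad from its stop, so I turn it by about 0.98 rad. First I approach, grip and relieve the side load.

Run:
```python
from h import *
C=np.array([548.6,-95.5]);a=yaw+np.deg2rad(-30);q=down(a)
reach([*C,190],q);move_straight([*C,115],q,150);f0=np.array(get_wrist_force());
move_straight([*C,91],q,60);print(get_t(),get_tool_pos(),f0,np.array(get_wrist_force())-f0)
set_gripper(50,40);dwell(.2)
print(get_grip_width(),get_grip_force(),get_tool_pos())
f=np.array(get_wrist_force())-f0;print(f)
P=np.array([*C,91.])
for _ in range(2):
    P[:2]+=np.clip(f[:2]/3*.7,-2,2);move_straight(P,q,20);f=np.array(get_wrist_force())-f0;print(P,f,get_tool_pos())
np.save("st.npy",np.r_[P,a,f0]);print(get_t(),get_torque())
```

```text
17.5083 [548.43116159 -95.63792494  90.80111221] [-0.35318204  0.41459889 -0.13633757] [ 0.27464273 -0.37328772 -0.50558229]
60.08699828626688 40.00101672951132 [548.39065769 -95.32907017  91.0550851 ]
[-3.2662623   0.92703665  5.08111656]
[547.83787213 -95.28369145  91.        ] [ 1.53096213 -0.11402585  1.38200169] [548.31743692 -95.32641113  91.11798331]
[548.19509663 -95.31029748  91.        ] [-0.3598477   0.42853846  3.20229476] [548.32387363 -95.28682937  91.07596193]
18.8 [ 0.1502804   0.1052511  -0.01180151]
```

Well gripped (60 mm) with almost no side load. Now I turn in small steps.

Run:
```python
from h import *
s=np.load("st.npy");P,a,f0=s[:3],s[3],s[4:]
def tyaw():
    w,x,y,z=get_eef_rot();y_=R.from_quat([x,y,z,w]).as_matrix()[:,1];return np.arctan2(y_[1],y_[0])
y0=tyaw()
for k in range(1,15):
    move_straight(P,down(a+.07*k),20);f=np.array(get_wrist_force())-f0;t=get_torque()
    print(k,round(.07*k,2),"act",round(tyaw()-y0,3),np.round(f,1),"Tz",round(t[2],2),round(get_grip_width(),1),round(get_t(),2))
    if np.linalg.norm(f)>30: break
for n in("top","side"):
    cv2.imwrite(f"pics/{n}3.png",snapshot(n)[:,:,::-1])
s=cv2.imread("pics/side3.png");t=cv2.imread("pics/top3.png")
cv2.imwrite("pics/c3.png",np.hstack([cv2.resize(t[215:305,300:400],(400,360)),cv2.resize(s[225:325,260:360],(360,360))]))
```

```text
1 0.07 act 0.068 [ 0.4 -0.3  2.2] Tz 0.11 60.5 19.05
2 0.14 act 0.137 [ 1.1 -0.4  2.6] Tz 0.09 59.9 19.3
3 0.21 act 0.207 [ 0.5 -0.5  3. ] Tz 0.05 60.5 19.55
4 0.28 act 0.276 [-0.3 -0.9  3.8] Tz 0.07 60.2 19.8
5 0.35 act 0.346 [ 0.8 -0.1  4.9] Tz 0.05 60.4 20.05
6 0.42 act 0.416 [ 0.2 -0.5  4. ] Tz 0.13 60.4 20.3
7 0.49 act 0.486 [ 0.4 -0.7  4.7] Tz 0.11 60.1 20.55
8 0.56 act 0.557 [0.1 0.1 5.6] Tz 0.09 60.0 20.8
9 0.63 act 0.627 [-0.3 -0.1  5.8] Tz 0.06 60.9 21.05
10 0.7 act 0.697 [-0.6 -0.3  7.2] Tz 0.04 60.5 21.3
11 0.77 act 0.767 [-0.6  0.3  7.8] Tz 0.09 60.4 21.55
12 0.84 act 0.837 [-1.3  0.2  7.9] Tz 0.08 60.1 21.8
13 0.91 act 0.907 [-1.5  0.4  7.3] Tz 0.05 60.3 22.05
14 0.98 act 0.977 [-1.5 -0.   7.8] Tz 0.11 60.5 22.3
```

View pics/c3.png

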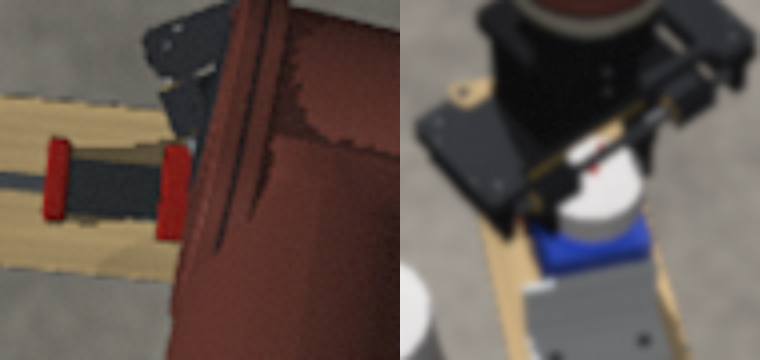

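The side crop shows the jar square and the stripe peeking out between the fingers near pixel (314,268). I'll check the stripe direction before lifting.

Run:
```python
from h import *
im=cv2.imread("pics/side3.png")[:,:,::-1].astype(int);C=np.array([548.6,-95.5])
print("centre px",proj("side",np.array([*C,112])))
for r in (10,18,25):
  for d in(.1,.6,.85,1.08,1.3): print(r,d,proj("side",np.array([C[0]+r*np.cos(d+yaw),C[1]+r*np.sin(d+yaw),112])).round(1),end=" ")
  print()
k=(im[:,:,0]-im[:,:,1]>45)&(im[:,:,0]-im[:,:,2]>45)
for v,u in zip(*np.nonzero(k)):
    if 300<u<330 and 258<v<285:
        g=ray("side",(u,v),112)[:2]-C; print(u,v,im[v,u],"r",np.linalg.norm(g).round(1),"ang",round(np.arctan2(g[1],g[0])-yaw,2))
```

```text
centre px [312.89783511 273.62916038]
10 0.1 [317.3 272.4] 10 0.6 [316.1 270.9] 10 0.85 [315.1 270.3] 10 1.08 [314.1 270. ] 10 1.3 [313.1 269.9] 
18 0.1 [320.8 271.5] 18 0.6 [318.6 268.7] 18 0.85 [316.9 267.7] 18 1.08 [315.1 267.1] 18 1.3 [313.3 266.9] 
25 0.1 [323.9 270.6] 25 0.6 [320.8 266.8] 25 0.85 [318.4 265.4] 25 1.08 [316.  264.7] 25 1.3 [313.5 264.3] 
313 271 [122  72  73] r 7.0 ang 1.32
314 271 [157 109 108] r 7.4 ang 1.02
313 272 [167 117 116] r 4.3 ang 1.3
314 272 [192 142 141] r 4.9 ang 0.85
```

The stripe now reads about 1.1 rad, so the cap followed the gripper without slipping, and the 8 N spring load now bears on the grip, meaning the lugs are free. Lifting 34 mm puts the lower edge at 122, which is 20 mm above the rim at 102.

Run:
```python
from h import *
s=np.load("st.npy");P,a,f0=s[:3],s[3],s[4:];q=down(a+.98)
for dz in(3,6,10,20,34):
    move_straight(P+[0,0,dz],q,30);print(dz,np.round(np.array(get_wrist_force())-f0,1),np.round(get_tool_pos(),1),round(get_grip_width(),1))
dwell(.3);print(get_t(),get_eef_rot(),q)
s=snapshot("side");cv2.imwrite("pics/side4.png",s[:,:,::-1]);cv2.imwrite("pics/c4.png",cv2.resize(s[200:350,220:370],(600,600),interpolation=cv2.INTER_CUBIC)[:,:,::-1])
```

```text
3 [-1.5 -0.8  7.2] [548.  -95.3  94.1] 60.4
6 [-0.1 -0.7 -0.1] [547.8 -95.2  96.7] 60.5
10 [ 0.3 -1.1 -0.4] [548.3 -95.3 101.1] 60.0
20 [-0.2 -0.8  0.6] [548.3 -95.3 111.2] 60.6
34 [ 0.4 -0.6 -0.2] [548.2 -95.3 125.1] 60.4
24.5833 [-8.58767294e-05  5.78933536e-01  8.15374727e-01 -8.70609463e-05] [np.float64(0.0), np.float64(0.5789264188757807), np.float64(0.8153797897468786), np.float64(0.0)]
```

View pics/c4.png

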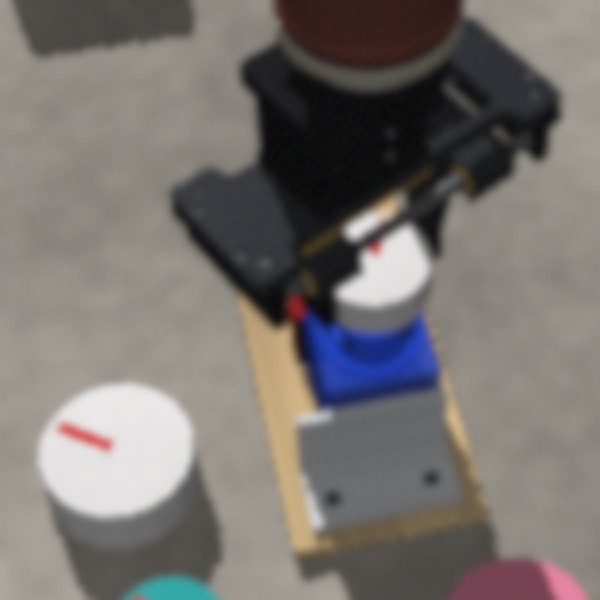

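The cap is clear of the jar and held level above the mouth at crop (383,275), with the blue neck showing below it at (375,350). The jar is still square against the angle. Handing in.

```bash
python3 -c "
from rig import *
print(close_job())"
```

```text
the job is handed in; nothing more can be done
None
```

I handed the job in: the jaw is fully home, and the cap was turned to about 1.08 rad and lifted straight up without slipping; the gripper holds it level about 2 cm above the rim of the jar, which is still braced in the clamp.

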